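Close the split wooden glass mould against its stop

ROBOT

A 6-joint arm with a two-finger parallel gripper is mounted at the origin on the work surface. World frame = base frame: x ahead of the robot, y to its left, z up, the work surface at z = 0. Lengths are in mm, angles in rad, forces in N, time in s.
With the tool pointing down it reaches from about 375 to 825 mm from the base axis. Payload 5.5 kg.
Tool frame: the origin (TCP) lies at the very end of the fingers, on their centre line; the grasp point (between the pads) lies 19 mm behind it; z points along the fingers, y is the line along which they close (so a half turn about z gives the same grasp; the last joint's range is limited). The gripper opens to 85 mm and grips with 20 to 120 N. Pads are 22 mm wide; open, the fingers measure 114 mm over their backs; the gripper's body (76 mm by 85 mm) begins 54 mm behind the grasp point. The pads swing forward as they close: fully open they stand 13 mm farther back than shut.
Start: joints at [1.101, 0.314, -0.047, 1.21, 0, 1.571], TCP at [271.621, 534.992, 191.899] pointing down, gripper open.
Joint ranges: [-2.67, 2.67], [-0.69, 1.73], [-1.03, 1.25], [-2.08, 2.16], [-1.42, 1.45], [-3.14, 3.14]. Speed limits (rad/s): [2.39, 2.39, 3.01, 3.14, 3.14, 3.14].

INTERFACE

Orientations are given as a unit quaternion [w, x, y, z].
In Python, from bench import * gives the robot as it stands.
- The arm moves only by the tool step_arm, never from a script. Its argument "motion" is a list of rows, each an object of numbers: "jaw": the closure, from 0 (fully open) to 1 (shut); "x", "y", "z": the shift along the tool's x, y, z in units of 40 mm (1.0 is 40 mm); "spin": the turn about the tool's z in units of 10 degrees (1.0 is 10 degrees). In form: [{"jaw": .., "x": .., "y": .., "z": .., "spin": ..}, ...]. A call has 1 to 12 rows; each row shifts and turns the commanded pose from where the row before left it, along the tool's axes as they then stand; what a row does not reach is not made up. A row lasts 1/8 s, in which the tool goes at most 62.5 mm and 10.7 degrees, less where a joint would pass 70% of its speed; a pose out of reach is approached as far as the arm can. A call is refused whole if a number of a shift passes 1 or a number of a turn 1, either way. A call with a gripper value outside its range is refused whole. The fingers move at their own pace and stop on an object; "squeeze" is the grip in N (left out, the last holds). Time passes only in rows, so rows that do not move let the fingers close. It gives the time, the measured TCP pose, the force, the opening and the grip force at its end, in the units of the state.
- get_obs(): the state, without advancing time (a new reading comes with each control period).
- capture(name): name is "side" or "top"; returns the picture (480x640x3 uint8, red, green, blue); there is no depth.
- calibration(name): a dict with "fx", "fy", "cx", "cy" (pixels), "world_from_camera" (4x4, takes a point from camera to world coordinates). Camera axes: x right, y up, looking along -z (the intrinsics and any distortion apply to the point x, -y, -z); pixel columns grow to the right and rows downward; lengths in mm; the calibration is good to about 2 mm. A picture is of the moment at which its call begins. calibration takes no time and is no camera call.
- job_done(): hands the job in; it is judged then, once.
The state is a dict: "clock": time; "joint_positions": joint angles; "qd": joint speeds; "joint_efforts": joint torques, N m; "position": TCP position; "tool_rot": TCP orientation; "contact_force": force on the tool from outside, world axes, zero at the start; "torque": the same for the moment, N m; "grip_width": finger opening in mm; "gripper_force": force on a finger pad.
Only numpy, scipy, OpenCV 4.12 (cv2) and the standard library are available. Lean on these libraries where they do the work, as an engineer would, in place of code of your own. Each camera call takes 0.05 s, during which the arm holds its last target. There are 200 camera calls.

TASK

Close the split wooden mould by pushing: slide the loose half along the bench until its side lies flush along the steel angle stop and its hollowed face meets the fixed half squarely, with no gap left at either. Only push it: do not grip it between the fingers, tip it or lift it off the bench. Leave the glass tumbler, the paperweight and the vase where they stand.

Things in the scene. Friction and masses are not known exactly. Their poses are not given: they have to be found in the camera images.
- fixture: Fixed mould half, bolted down: brown wood, 80 (x) x 120 (y) x 60 mm high, at x 0 to 80, y -60 to 60, with a half-round hollow (radius 35, open at the top) in its meeting face, x = 0. Origin: on the bench top (z = 0), mid-width in the plane of the meeting face; x points into the fixed half, y to the steel angle stop, z up. A 45 high steel bracket backs it, out to x = 118.
- stop (a point): Dark steel angle stop, rigid with the fixture, same axes. This point: on its upright face towards the mould (fixture y = 60 mm), at x = -60, 22 mm above the bench. The upright is 5 mm thick, 45 high and runs from fixture x = -190 to 80; its bolted foot (10 high with bolts) lies on the outside, y 65 to 105.
- loose_half: Loose wooden half, 80 (x) x 120 (y) x 60 mm high, 0.28 to 0.56 kg; 1.3 to 4 N slides it. Origin: centre of its underside, on the bench. Same hollow in its +x face; its back (-x) and ends (+y, -y) are flat. Starts on the open side, 40 to 100 mm short of closed, 20 to 60 off the stop, yawed up to 0.35 rad. Closed: it lies at x = -40, y = 0 mm in the fixture's frame, axes parallel.
- tumbler_mid (a point): Green glass tumbler standing on the bench, 68 mm across, 100 high; point on its axis half-way up. A bystander.
- paperweight_mid (a point): Amber glass paperweight, round, 72 mm across, 55 high; point on its axis 27 mm up. A bystander.
- vase_mid (a point): Blue vase, 76 mm across at the belly, 120 high; point on its axis half-way up. A bystander.

How it is judged:
By the outcome, as a careful person would: the job done as asked, in the order asked, and still so for the second after the job is handed in, with the robot touching nothing.
It also fails if it takes over 72 s, if anything falls off the work surface, if the arm or the gripper's body presses on something with over 40 N, if the wrist force passes 120 N, or if a joint passes its speed limit or range.

## Working session

There is one attempt and no reset: what is moved stays moved. The work goes in short steps, Python scripts to look and compute and a tool call to move; the robot and the scene stay as the last step left them, time stands still between calls to the robot, and variables do not carry over. Pictures are saved under pics/ and viewed, at most 10 in all, crops included, and the job is handed in when it is done.

Besides the shell and the picture viewer there is one more tool, called after "Call:" by a JSON object that holds its "name" and its "arguments". step_arm: Moves the arm, as the interface text tells. Its arguments: {"type":"object","properties":{"motion":{"type":"array","items":{"type":"object","properties":{"jaw":{"type":"number"},"x":{"type":"number"},"y":{"type":"number"},"z":{"type":"number"},"spin":{"type":"number"}}}},"squeeze":{"type":"number"}},"required":["motion"]}

```bash
mkdir -p pics; ls; python3 - <<'E'
from bench import *
import cv2,numpy as np
for n in("top","side"):
    cv2.imwrite(f"pics/{n}0.png",capture(n)[:,:,::-1])
    c=calibration(n);print({k:(np.round(v,3).tolist() if k=="world_from_camera" else v) for k,v in c.items()})
print(get_obs())
E
```

```text
pics
{'fx': 536.4243416382741, 'fy': 536.4243416382741, 'cx': 327.1364874994528, 'cy': 245.4332568341594, 'world_from_camera': [[-0.017, 0.985, -0.173, 418.625], [-1.0, -0.02, -0.012, -19.076], [-0.015, 0.173, 0.985, 943.496], [0.0, 0.0, 0.0, 1.0]]}
{'fx': 622.9597025926588, 'fy': 622.9597025926588, 'cx': 334.4385160436916, 'cy': 239.05074000152342, 'world_from_camera': [[-0.992, 0.065, -0.106, 463.798], [-0.125, -0.502, 0.856, 877.922], [0.003, 0.863, 0.506, 605.386], [0.0, 0.0, 0.0, 1.0]]}
{'clock': 0.1, 'joint_positions': array([ 1.10100410e+00,  3.14158138e-01, -4.79632546e-02,  1.21023851e+00,
        1.21554855e-06,  1.57077913e+00]), 'qd': array([-0.00154428,  0.00126867,  0.00084661, -0.00100743,  0.00017993,
       -0.00073807]), 'joint_efforts': array([ 1.05267263e-03, -5.40770173e+01,  3.40540338e+01,  1.12004718e-02,
        1.13625183e-04, -1.03544275e-05]), 'position': array([271.35228243, 534.46989129, 191.12610018]), 'tool_rot': array([-1.82552534e-04,  2.32733516e-01,  9.72540230e-01, -7.60176128e-04]), 'contact_force': array([-0.08700074,  0.02436549, -0.16938819]), 'torque': array([ 0.00713184, -0.00036594, -0.05335784]), 'gripper_force': 0.0, 'grip_width': 85.84825165734739}
```

View pics/top0.png

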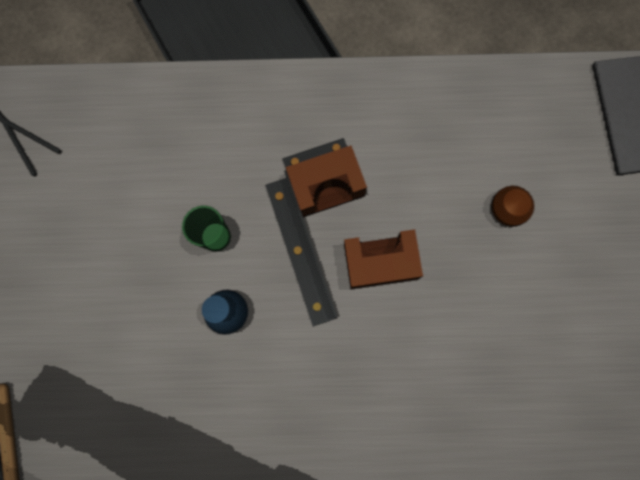

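View pics/side0.png

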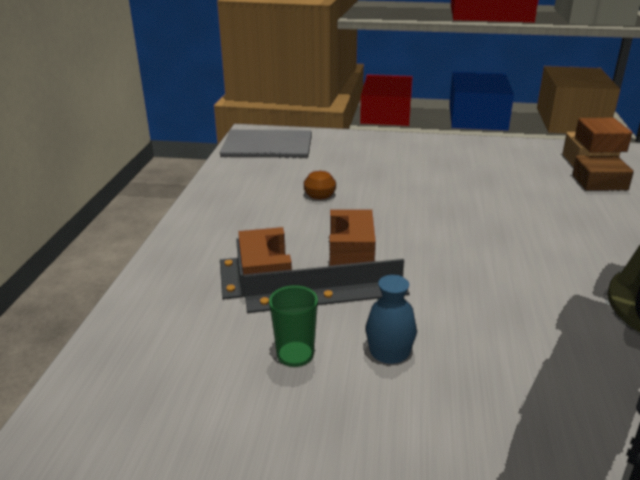

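The top view shows the loose half around (383,260), the fixed half around (326,181), the stop from (275,183) to (325,322), the tumbler at (207,230), the vase at (225,311) and the paperweight at (512,205). The side view agrees with this layout.

```bash
cat > h.py <<'E'
from bench import *
import cv2,numpy as np
def ray(n,px,z):
    c=calibration(n);T=np.array(c["world_from_camera"]);p=np.atleast_2d(np.array(px,float))
    d=np.c_[(p[:,0]-c["cx"])/c["fx"],-(p[:,1]-c["cy"])/c["fy"],-np.ones(len(p))]@T[:3,:3].T
    o=T[:3,3];return (o+d*((z-o[2])/d[:,2])[:,None])
E
python3 - <<'E'
from h import *
im=cv2.imread("pics/top0.png");big=cv2.resize(im[120:345,260:460],None,fx=3,fy=2.6,interpolation=cv2.INTER_CUBIC)
big=cv2.resize(im[130:330,260:440],None,fx=3,fy=3,interpolation=cv2.INTER_CUBIC)
hsv=cv2.cvtColor(im,cv2.COLOR_BGR2HSV)
m=((hsv[:,:,0]<15)&(hsv[:,:,1]>120)&(hsv[:,:,2]>80)).astype(np.uint8)
for c in cv2.findContours(m,0,2)[0]:
    if cv2.contourArea(c)<300: continue
    r=cv2.minAreaRect(c);b=cv2.boxPoints(r)
    print(np.round(r[0]),cv2.contourArea(c),"box px",b.round(1).tolist());w=ray("top",b,60)[:,:2]
    print(w.round(0).tolist(), "sides",np.linalg.norm(np.diff(w,axis=0),axis=1).round(1))
    cv2.polylines(big,[np.int32((b-[260,130]+.5)*3)],True,(0,255,0),1)
bolts=ray("top",[[279,196],[297.5,250],[317,307]],12);print(bolts.round())
for n,p,z in(("tum",[203,224],100),("pw",[512,205],27),("vase",[217,309],120)):print(n,ray("top",p,z).round())
cv2.imwrite("pics/crop0.png",big)
E
```

```text
[383. 257.] 2315.5 box px [[344.5, 239.5], [414.8999938964844, 229.3000030517578], [421.6000061035156, 275.29998779296875], [351.20001220703125, 285.6000061035156]]
[[584.0, -38.0], [599.0, -156.0], [521.0, -164.0], [506.0, -47.0]] sides [119.4  78.2 117.6]
[517. 204.] 328.0 box px [[501.79998779296875, 202.8000030517578], [521.7000122070312, 189.5], [532.2999877929688, 205.5], [512.5, 218.6999969482422]]
[[641.0, -305.0], [664.0, -340.0], [636.0, -355.0], [613.0, -320.0]] sides [41.6 32.1 41.4]
[326. 176.] 2105.0 box px [[285.6000061035156, 165.8000030517578], [351.29998779296875, 143.89999389648438], [365.6000061035156, 186.8000030517578], [299.8999938964844, 208.6999969482422]]
[[715.0, 60.0], [751.0, -53.0], [674.0, -76.0], [638.0, 36.0]] sides [119.7  80.5 117.9]
[[674.  77.  12.]
 [575.  44.  12.]
 [475.  11.  12.]]
tum [[606. 191. 100.]]
pw [[ 645. -333.   27.]]
vase [[468. 161. 120.]]
```

View pics/crop0.png

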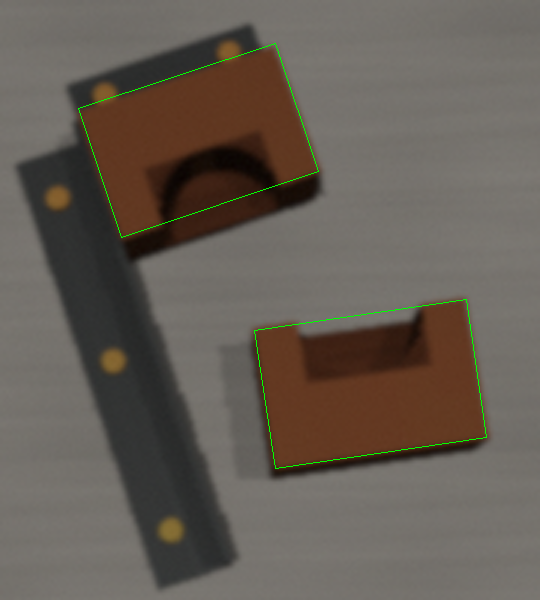

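Everything checks out: both boxes measure about 120 x 80. The fixture origin is at about (656,-20), with its x axis at 17.8°. The loose half is at fixture (-123,-45), yawed -10.8°. I'll push it towards the stop first, then along it.

Call:
{"name": "step_arm", "arguments": {"motion": [{"spin":1,"jaw":0.5},{"spin":1,"jaw":0.5},{"spin":1,"jaw":0.5},{"spin":1,"jaw":0.5},{"spin":0.53,"jaw":0.5},{"x":-1,"jaw":0.5},{"x":-1,"jaw":0.5},{"x":-1,"jaw":0.5},{"x":-1,"jaw":0.5},{"x":-1,"jaw":0.5},{"x":-1,"jaw":0.5},{"x":-1,"jaw":0.5}]}}

```text
invalid input
```

Call:
{"name": "step_arm", "arguments": {"motion": [{"x":-1,"jaw":0.5},{"x":-1,"jaw":0.5},{"x":-1,"jaw":0.5},{"x":-1,"jaw":0.5},{"x":-1,"jaw":0.5},{"x":-1,"jaw":0.5},{"x":-1,"jaw":0.5},{"x":-1,"jaw":0.5},{"x":-1,"jaw":0.5},{"x":-1,"y":0.8,"jaw":0.5},{"x":-1,"y":1,"jaw":0.5},{"jaw":0.5}]}}

```text
invalid input
```

Call:
{"name": "step_arm", "arguments": {"motion": [{"jaw":0.5,"x":0,"y":0,"z":0,"spin":1},{"jaw":0.5,"x":0,"y":0,"z":0,"spin":1},{"jaw":0.5,"x":0,"y":0,"z":0,"spin":1},{"jaw":0.5,"x":0,"y":0,"z":0,"spin":1},{"jaw":0.5,"x":0,"y":0,"z":0,"spin":0.53},{"jaw":0.5,"x":-1,"y":0,"z":0,"spin":0},{"jaw":0.5,"x":-1,"y":0,"z":0,"spin":0}]}}

```text
clock: 0.98
position: [295.9, 457.8, 191.2]
tool_rot: [0.0, 0.589, 0.808, -0.001]
contact_force: [0.3, 0.4, 0.8]
grip_width: 42.6
gripper_force: 0.0
```

Call:
{"name": "step_arm", "arguments": {"motion": [{"jaw":0.5,"x":-1,"y":0,"z":0,"spin":0},{"jaw":0.5,"x":-1,"y":0,"z":0,"spin":0},{"jaw":0.5,"x":-1,"y":0,"z":0,"spin":0},{"jaw":0.5,"x":-1,"y":0,"z":0,"spin":0},{"jaw":0.5,"x":-1,"y":0,"z":0,"spin":0},{"jaw":0.5,"x":-1,"y":0,"z":0,"spin":0},{"jaw":0.5,"x":-1,"y":0,"z":0,"spin":0},{"jaw":0.5,"x":-1,"y":0,"z":0,"spin":0},{"jaw":0.5,"x":-1,"y":0,"z":0,"spin":0},{"jaw":0.5,"x":-1,"y":0,"z":0,"spin":0}]}}

```text
clock: 2.22
position: [418.2, 76.6, 191.7]
tool_rot: [-0.0, 0.589, 0.808, -0.0]
contact_force: [1.2, -0.2, -0.3]
grip_width: 42.9
gripper_force: 0.0
```

Call:
{"name": "step_arm", "arguments": {"motion": [{"jaw":0.5,"x":-1,"y":0,"z":0,"spin":0},{"jaw":0.5,"x":-1,"y":0,"z":0,"spin":0},{"jaw":0.5,"x":-1,"y":0,"z":0,"spin":0},{"jaw":0.5,"x":-1,"y":0,"z":0,"spin":0},{"jaw":0.5,"x":-1,"y":0,"z":0,"spin":0},{"jaw":0.5,"x":-1,"y":0,"z":0,"spin":0},{"jaw":0.5,"x":-1,"y":0.9,"z":0,"spin":0},{"jaw":0.5,"x":-1,"y":0.9,"z":0,"spin":0},{"jaw":0.5,"x":0,"y":0,"z":0,"spin":0},{"jaw":0.5,"x":0,"y":0,"z":0,"spin":0}]}}

```text
clock: 3.48
position: [583.5, -204.4, 191.0]
tool_rot: [-0.001, 0.589, 0.808, -0.0]
contact_force: [-0.0, 0.4, -0.4]
grip_width: 42.8
gripper_force: 0.0
```

Call:
{"name": "step_arm", "arguments": {"motion": [{"jaw":0.5,"x":0,"y":0,"z":1,"spin":0},{"jaw":0.5,"x":0,"y":0,"z":1,"spin":0},{"jaw":0.5,"x":0,"y":0,"z":1,"spin":0},{"jaw":0.5,"x":0,"y":0,"z":0.8,"spin":0},{"jaw":0.5,"x":0,"y":0,"z":0.4,"spin":0},{"jaw":0.5,"x":0,"y":0,"z":0.2,"spin":0},{"jaw":0.5,"x":0,"y":0,"z":0,"spin":0},{"jaw":0.5,"x":0.2,"y":0,"z":0,"spin":0},{"jaw":0.5,"x":0.2,"y":0,"z":0,"spin":0}]}}

```text
clock: 4.6
position: [580.1, -189.2, 16.8]
tool_rot: [0.001, 0.589, 0.808, 0.0]
contact_force: [0.2, -0.7, -0.8]
grip_width: 42.4
gripper_force: 0.0
```

Call:
{"name": "step_arm", "arguments": {"motion": [{"jaw":0.5,"x":0.15,"y":0,"z":0,"spin":0},{"jaw":0.5,"x":0.15,"y":0,"z":0,"spin":0},{"jaw":0.5,"x":0.15,"y":0,"z":0,"spin":0},{"jaw":0.5,"x":0.15,"y":0,"z":0,"spin":0},{"jaw":0.5,"x":0.15,"y":0,"z":0,"spin":0},{"jaw":0.5,"x":0.15,"y":0,"z":0,"spin":0}]}}

```text
clock: 5.35
position: [568.9, -155.2, 16.2]
tool_rot: [0.0, 0.589, 0.808, 0.0]
contact_force: [1.3, -1.7, 1.0]
grip_width: 42.9
gripper_force: 1.3
```

Call:
{"name": "step_arm", "arguments": {"motion": [{"jaw":0.5,"x":0.15,"y":0,"z":0,"spin":0},{"jaw":0.5,"x":0.15,"y":0,"z":0,"spin":0},{"jaw":0.5,"x":0.15,"y":0,"z":0,"spin":0},{"jaw":0.5,"x":0.15,"y":0,"z":0,"spin":0}]}}

```text
clock: 5.85
position: [561.2, -132.3, 16.0]
tool_rot: [0.0, 0.589, 0.808, -0.0]
contact_force: [0.3, -3.5, 2.4]
grip_width: 42.7
gripper_force: 2.0
```

```bash
python3 - <<'E'
from h import *
a=capture("top")[130:330,260:440,::-1];b=capture("side")[170:340,200:420,::-1]
cv2.imwrite("pics/c1.png",np.hstack([cv2.resize(a,(400,444),interpolation=2),cv2.resize(b,(400,444),interpolation=2)]))
E
```

```text
(no output)
```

View pics/c1.png

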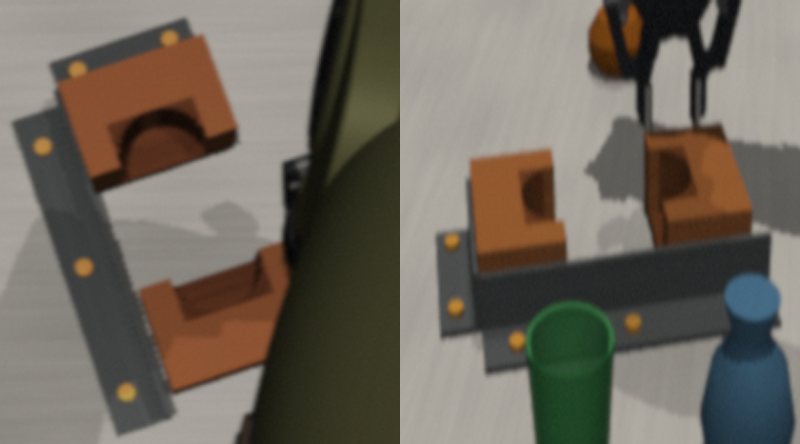

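The loose half is now squared up with the stop (crop: its +y end near (155,330)), with a few mm left to go. I'll creep until the force rises.

Call:
{"name": "step_arm", "arguments": {"motion": [{"jaw":0.5,"x":0.05,"y":0,"z":0,"spin":0},{"jaw":0.5,"x":0.05,"y":0,"z":0,"spin":0},{"jaw":0.5,"x":0.05,"y":0,"z":0,"spin":0},{"jaw":0.5,"x":0,"y":0,"z":0,"spin":0}]}}

```text
clock: 6.45
position: [559.4, -126.6, 15.9]
tool_rot: [-0.0, 0.589, 0.808, 0.0]
contact_force: [1.1, -2.7, 2.7]
grip_width: 42.9
gripper_force: 1.8
```

Call:
{"name": "step_arm", "arguments": {"motion": [{"jaw":0.5,"x":0.05,"y":0,"z":0,"spin":0},{"jaw":0.5,"x":0,"y":0,"z":0,"spin":0}]}}

```text
clock: 6.7
position: [559.7, -125.9, 16.2]
tool_rot: [0.001, 0.589, 0.808, -0.001]
contact_force: [2.5, -5.8, 1.9]
grip_width: 42.6
gripper_force: 2.8
```

Call:
{"name": "step_arm", "arguments": {"motion": [{"jaw":0.5,"x":0.04,"y":0,"z":0,"spin":0},{"jaw":0.5,"x":0,"y":0,"z":0,"spin":0}]}}

```text
clock: 6.95
position: [559.6, -125.6, 16.5]
tool_rot: [0.002, 0.59, 0.808, -0.001]
contact_force: [2.7, -9.2, 2.0]
grip_width: 43.0
gripper_force: 4.0
```

Call:
{"name": "step_arm", "arguments": {"motion": [{"jaw":0.5,"x":0.04,"y":0,"z":0,"spin":0},{"jaw":0.5,"x":0,"y":0,"z":0,"spin":0}]}}

```text
clock: 7.2
position: [559.6, -125.3, 16.7]
tool_rot: [0.003, 0.59, 0.807, -0.002]
contact_force: [3.4, -11.9, 2.2]
grip_width: 42.8
gripper_force: 5.2
```

Contact confirmed: tool y is -70.7 against an expected -71. Next I back off, rise and go round behind the loose half.

Call:
{"name": "step_arm", "arguments": {"motion": [{"jaw":0.5,"x":-0.2,"y":0,"z":0,"spin":0},{"jaw":0.5,"x":-0.8,"y":0,"z":0,"spin":0},{"jaw":0.3,"x":0,"y":0,"z":-1,"spin":0},{"jaw":0.15,"x":0,"y":0,"z":-1,"spin":0},{"jaw":0.15,"x":0,"y":0,"z":-0.5,"spin":0},{"jaw":0.15,"x":0,"y":-1,"z":0,"spin":0},{"jaw":0.15,"x":1,"y":-1,"z":0,"spin":0},{"jaw":0.15,"x":1,"y":0,"z":0,"spin":0},{"jaw":0.15,"x":0.63,"y":0,"z":0,"spin":0},{"jaw":0.15,"x":0,"y":0,"z":0,"spin":1},{"jaw":0.15,"x":0,"y":0,"z":0,"spin":1},{"jaw":0.15,"x":0,"y":0,"z":0,"spin":1}]}}

```text
clock: 8.7
position: [460.5, -82.9, 115.2]
tool_rot: [-0.002, 0.78, 0.626, -0.0]
contact_force: [0.3, -1.1, 0.3]
grip_width: 72.6
gripper_force: 0.0
```

Call:
{"name": "step_arm", "arguments": {"motion": [{"jaw":0.15,"x":0,"y":0,"z":0,"spin":1},{"jaw":0.15,"x":0,"y":0,"z":0,"spin":1},{"jaw":0.15,"x":0,"y":0,"z":0,"spin":1},{"jaw":0.15,"x":0,"y":0,"z":0,"spin":1},{"jaw":0.15,"x":0,"y":0,"z":0,"spin":1},{"jaw":0.15,"x":0,"y":0,"z":0,"spin":1},{"jaw":0.15,"x":0,"y":0,"z":0,"spin":0},{"jaw":0.15,"x":0,"y":0,"z":0,"spin":0}]}}

```text
clock: 9.7
position: [461.2, -83.7, 115.5]
tool_rot: [-0.001, 0.988, 0.156, -0.0]
contact_force: [-0.4, 0.5, 0.4]
grip_width: 72.8
gripper_force: 0.0
```

```bash
python3 - <<'E'
from h import *
a=capture("top")[130:400,260:440,::-1];b=capture("side")[170:340,200:420,::-1]
cv2.imwrite("pics/c2.png",np.hstack([cv2.resize(a,(360,540),interpolation=2),cv2.resize(b,(440,540),interpolation=2)]))
print(get_obs()["joint_positions"].round(2))
E
```

```text
[-0.18  0.12 -0.47  0.98  0.    2.65]
```

View pics/c2.png

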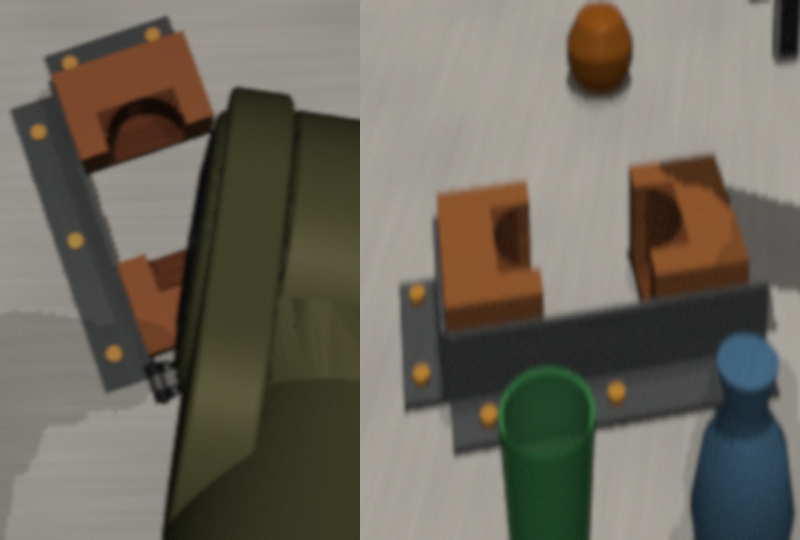

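The loose half lies flush along the stop (side crop, bottom edge at about (650,295)–(745,280)). The tool is behind it and aligned, so I descend and push along the stop.

Call:
{"name": "step_arm", "arguments": {"motion": [{"jaw":0.15,"x":0,"y":0.1,"z":1,"spin":0},{"jaw":0.15,"x":0,"y":0,"z":1,"spin":0},{"jaw":0.15,"x":0,"y":0,"z":0.4,"spin":0},{"jaw":0.15,"x":0,"y":0,"z":0.1,"spin":0},{"jaw":0.15,"x":0,"y":0,"z":0,"spin":0},{"jaw":0.15,"x":0.2,"y":0,"z":0,"spin":0},{"jaw":0.15,"x":0.2,"y":0,"z":0,"spin":0},{"jaw":0.15,"x":0.15,"y":0,"z":0,"spin":0},{"jaw":0.15,"x":0.15,"y":0,"z":0,"spin":0}]}}

```text
clock: 10.92
position: [490.3, -79.2, 16.0]
tool_rot: [0.0, 0.988, 0.155, 0.0]
contact_force: [0.7, -0.4, -0.3]
grip_width: 72.3
gripper_force: 0.0
```

Call:
{"name": "step_arm", "arguments": {"motion": [{"jaw":0.15,"x":0.15,"y":-0.005,"z":0,"spin":0},{"jaw":0.15,"x":0.15,"y":-0.005,"z":0,"spin":0},{"jaw":0.15,"x":0.15,"y":-0.005,"z":0,"spin":0},{"jaw":0.15,"x":0.15,"y":-0.005,"z":0,"spin":0}]}}

```text
clock: 11.42
position: [512.6, -71.1, 15.9]
tool_rot: [-0.0, 0.988, 0.155, -0.0]
contact_force: [0.3, -0.8, 0.0]
grip_width: 72.6
gripper_force: 0.0
```

```bash
python3 - <<'E'
from h import *
a=capture("top")[130:400,260:440,::-1];b=capture("side")[170:340,200:420,::-1]
cv2.imwrite("pics/c3.png",np.hstack([cv2.resize(a,(360,540),interpolation=2),cv2.resize(b,(440,540),interpolation=2)]))
E
```

```text
(no output)
```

View pics/c3.png

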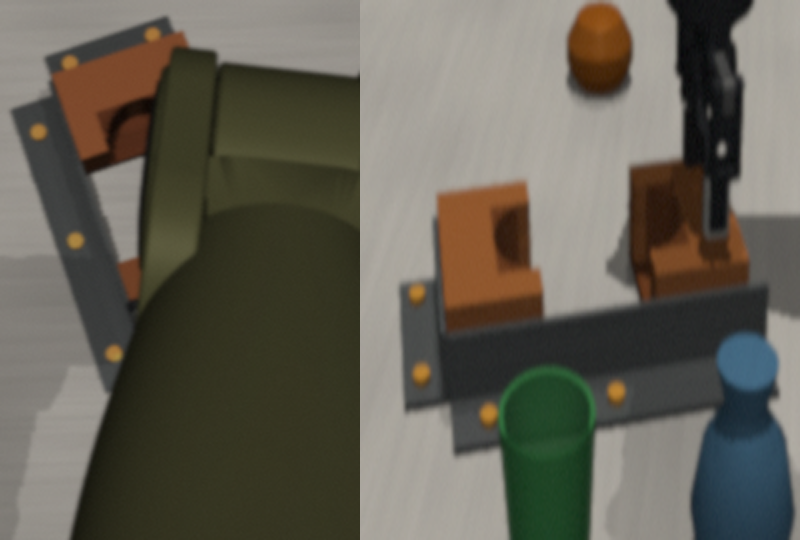

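```bash
python3 - <<'E'
from h import *
o=np.array([656,-20]);a=np.radians(17.8);R=np.array([[np.cos(a),np.sin(a)],[-np.sin(a),np.cos(a)]])
f=lambda w:(R@(w[:,:2]-o).T).T.round(0).tolist()
s=lambda p:[(200+(p[0]-360)/2),170+p[1]*170/540]
for z in(16,40,60,80):print(z,"tip",f(ray("side",[s((715,235))],z)))
print("block top corners c3",f(ray("side",[s((630,168)),s((650,265)),s((746,255)),s((712,160))],60)))
t=lambda p:[260+p[0]/2,130+p[1]/2]
print("c2 top: front-stop corner, back corner",f(ray("top",[t((119,262)),t((148,352))],60)))
print(get_obs())
E
```

```text
16 tip [[-170.0, -41.0]]
40 tip [[-160.0, -3.0]]
60 tip [[-151.0, 30.0]]
80 tip [[-142.0, 62.0]]
block top corners c3 [[-93.0, -56.0], [-90.0, 50.0], [-171.0, 55.0], [-169.0, -52.0]]
c2 top: front-stop corner, back corner [[-95.0, 56.0], [-174.0, 58.0]]
{'clock': 11.525, 'joint_positions': array([-1.37782536e-01,  3.02378582e-01, -4.94506042e-01,  7.73305837e-01,
        4.85996917e-05,  2.69313809e+00]), 'qd': array([-0.00453996, -0.00748582, -0.01483834,  0.00356143, -0.00247401,
       -0.00428559]), 'joint_efforts': array([ 1.27086136e-01, -4.70042968e+01,  2.81162596e+01,  1.65768428e-02,
        2.33611744e-02,  3.05975717e-02]), 'position': array([513.07271813, -71.1250574 ,  15.97863503]), 'tool_rot': array([6.42658610e-05, 9.87959555e-01, 1.54712074e-01, 2.97033479e-04]), 'contact_force': array([ 0.52892894, -0.91574427,  0.8019924 ]), 'torque': array([ 0.03032214, -0.04881412,  0.0492726 ]), 'gripper_force': 0.0, 'grip_width': 72.877376494743}
```

The picture suggests a finger overlapping the block with no contact force. I'll zoom in with the projected points marked before moving again.

```bash
python3 - <<'E'
from h import *
im=capture("side")[:,:,::-1].copy();c=calibration("side");T=np.linalg.inv(c["world_from_camera"])
def pr(p):
    q=T@np.r_[p,1];return np.array([c["cx"]+c["fx"]*q[0]/-q[2],c["cy"]-c["fy"]*q[1]/-q[2]])
s=get_obs();p=s["position"];ey=np.array([-.306,.952,0])
big=cv2.resize(im[130:280,290:430],None,fx=4,fy=4,interpolation=2)
for k,(d,col) in {"T":(0,(0,255,255)),"N":(42,(0,255,0)),"F":(-42,(255,0,255))}.items():
    for h in(10,60):
        u=pr(p+d*ey+[0,0,h]);print(k,h,u.round(1));cv2.circle(big,tuple(np.int32((u-[290,130])*4)),3,col,-1)
cv2.imwrite("pics/c4.png",big)
E
```

```text
T 10 [372.8 250.5]
T 60 [373.7 226. ]
N 10 [378.5 263. ]
N 60 [379.7 238. ]
F 10 [367.4 238.8]
F 60 [368.2 214.8]
```

View pics/c4.png

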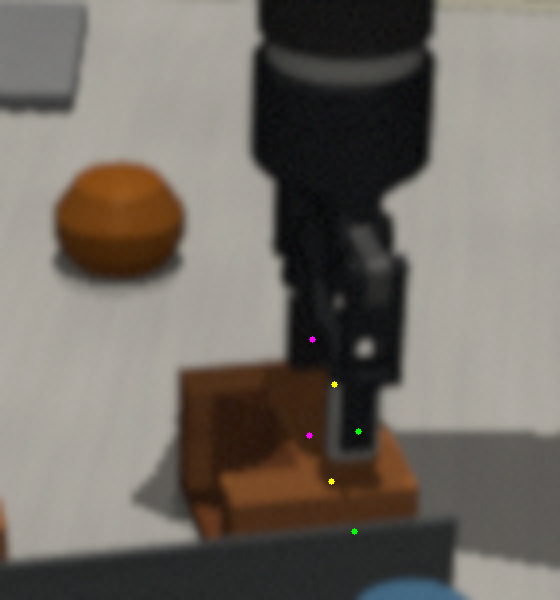

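```bash
python3 - <<'E'
from h import *
c=calibration("side");T=np.linalg.inv(c["world_from_camera"])
def pr(p):
    q=T@np.r_[p,1];return np.array([c["cx"]+c["fx"]*q[0]/-q[2],c["cy"]-c["fy"]*q[1]/-q[2]]).round(1)
ey=np.array([-.306,.952,0]);ex=np.array([.952,.306,0])
p=np.array([461.2,-83.7,115.5])
for d in(42,-42):
    for h in(0,12,30,50): print("c2",d,h,pr(p+d*ey+[0,0,h]))
print("seen ~", [412,188.3])
p=np.array([561.2,-132.3,16])
for d in(28,-28):
    for h in(0,10,30,50): print("c1",d,h,pr(p+d*ex+[0,0,h]))
print("seen ~",[334.7,217.9],[363.9,217.9])
im=cv2.imread("pics/c2.png");g=im[:,360:];m=(g.max(2)<45).astype(np.uint8)
ys,xs=np.where(m[:150,380:]>0);xs=xs+380;print("dark in c2 crop: x",xs.min(),xs.max(),"ymax",ys.max())
for x in range(xs.min(),xs.max()+1,5):print(x,200+x/2,170+ys[xs==x].max()*170/540)
E
```

```text
c2 42 0 [412.  215.6]
c2 42 12 [412.5 209.2]
c2 42 30 [413.2 199.5]
c2 42 50 [414.  188.4]
c2 -42 0 [398.3 193.6]
c2 -42 12 [398.6 187.5]
c2 -42 30 [399.2 178.2]
c2 -42 50 [399.8 167.7]
seen ~ [412, 188.3]
c1 28 0 [334.5 237.8]
c1 28 10 [334.5 233.2]
c1 28 30 [334.6 223.8]
c1 28 50 [334.6 214.3]
c1 -28 0 [363.6 235.1]
c1 -28 10 [363.8 230.5]
c1 -28 30 [364.1 221.2]
c1 -28 50 [364.3 211.7]
seen ~ [334.7, 217.9] [363.9, 217.9]
dark in c2 crop: x 420 439 ymax 55
420 410.0 186.6851851851852
425 412.5 187.3148148148148
430 415.0 187.0
435 417.5 186.6851851851852
```

The zoom explains it. The near fingertip, at about (350,460) in the zoom, is on the block's top plane. In the previous picture it was also about 50 mm above the reported TCP, so the real tips sit well above where the TCP says. The tool has passed over the top without touching. I'll go back and descend further, watching the force.

Call:
{"name": "step_arm", "arguments": {"motion": [{"jaw":0.15,"x":0,"y":0,"z":-0.2,"spin":0},{"jaw":0.15,"x":-0.8,"y":0,"z":0,"spin":0},{"jaw":0.15,"x":-0.9,"y":0,"z":0,"spin":0},{"jaw":0.15,"x":0,"y":0,"z":0,"spin":0},{"jaw":0.15,"x":0,"y":0,"z":0.2,"spin":0},{"jaw":0.15,"x":0,"y":0,"z":0.2,"spin":0},{"jaw":0.15,"x":0,"y":0,"z":0.1,"spin":0},{"jaw":0.15,"x":0,"y":0,"z":0,"spin":0}]}}

```text
clock: 12.58
position: [447.3, -91.8, 3.2]
tool_rot: [-0.0, 0.988, 0.155, -0.001]
contact_force: [0.0, -0.1, -0.0]
grip_width: 72.6
gripper_force: 0.0
```

```bash
python3 - <<'E'
from h import *
im=capture("side")[:,:,::-1].copy();c=calibration("side");T=np.linalg.inv(c["world_from_camera"])
def pr(p):
    q=T@np.r_[p,1];return np.array([c["cx"]+c["fx"]*q[0]/-q[2],c["cy"]-c["fy"]*q[1]/-q[2]])
p=get_obs()["position"];ey=np.array([-.306,.952,0])
big=cv2.resize(im[130:280,290:470],None,fx=4,fy=4,interpolation=2)
for d,col in((42,(0,255,0)),(-42,(255,0,255))):
    for h in(0,10,50):
        u=pr(p+d*ey+[0,0,h]);print(d,h,u.round(1));cv2.circle(big,tuple(np.int32((u-[290,130])*4)),3,col,-1)
cv2.imwrite("pics/c5.png",big)
E
```

```text
42 0 [415.7 269.9]
42 10 [416.1 265.2]
42 50 [417.7 245.6]
-42 0 [402.5 245.8]
-42 10 [402.8 241.2]
-42 50 [404.1 222.4]
```

View pics/c5.png

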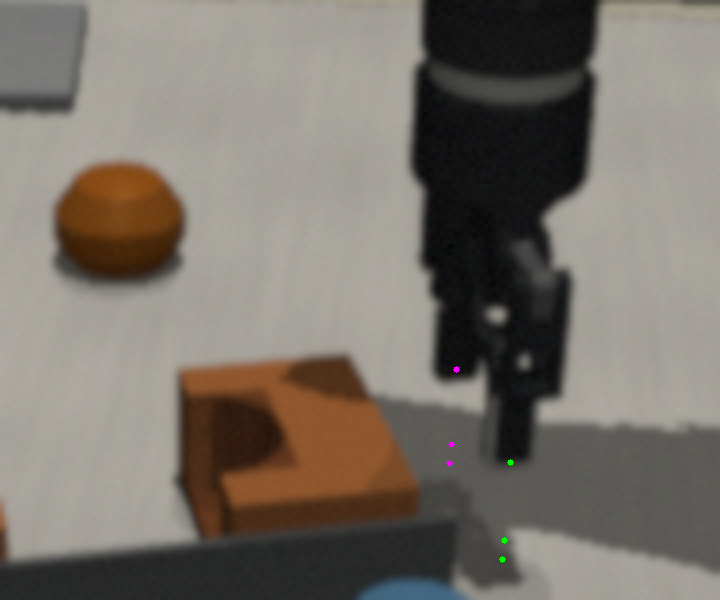

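Confirmed: at reported z = 3 the tips are still about 50 mm up, in free air with zero force. I'll go down gently by another 28 mm.

Call:
{"name": "step_arm", "arguments": {"motion": [{"jaw":0.15,"x":0,"y":0,"z":0.2,"spin":0},{"jaw":0.15,"x":0,"y":0,"z":0.2,"spin":0},{"jaw":0.15,"x":0,"y":0,"z":0.15,"spin":0},{"jaw":0.15,"x":0,"y":0,"z":0.15,"spin":0},{"jaw":0.15,"x":0,"y":0,"z":0,"spin":0}]}}

```text
clock: 13.25
position: [447.0, -92.0, -24.6]
tool_rot: [-0.0, 0.988, 0.155, -0.0]
contact_force: [-0.4, 0.4, 0.1]
grip_width: 72.0
gripper_force: 0.0
```

Call:
{"name": "step_arm", "arguments": {"motion": [{"jaw":0.15,"x":0.2,"y":0,"z":0,"spin":0},{"jaw":0.15,"x":0.2,"y":0,"z":0,"spin":0},{"jaw":0.15,"x":0.2,"y":0,"z":0,"spin":0},{"jaw":0.15,"x":0.15,"y":0,"z":0,"spin":0},{"jaw":0.15,"x":0.15,"y":0,"z":0,"spin":0},{"jaw":0.15,"x":0.15,"y":0,"z":0,"spin":0},{"jaw":0.15,"x":0.15,"y":-0.005,"z":0,"spin":0}]}}

```text
clock: 14.12
position: [492.9, -77.3, -24.3]
tool_rot: [0.0, 0.988, 0.154, -0.0]
contact_force: [-1.6, -1.9, -0.3]
grip_width: 72.6
gripper_force: 1.1
```

Call:
{"name": "step_arm", "arguments": {"motion": [{"jaw":0.15,"x":0.15,"y":-0.005,"z":0,"spin":0},{"jaw":0.15,"x":0.15,"y":-0.005,"z":0,"spin":0},{"jaw":0.15,"x":0.15,"y":-0.005,"z":0,"spin":0},{"jaw":0.15,"x":0.15,"y":-0.005,"z":0,"spin":0},{"jaw":0.15,"x":0.15,"y":-0.005,"z":0,"spin":0},{"jaw":0.15,"x":0.15,"y":-0.005,"z":0,"spin":0}]}}

```text
clock: 14.88
position: [527.4, -64.9, -24.1]
tool_rot: [0.0, 0.988, 0.155, -0.0]
contact_force: [-0.8, -1.9, -1.3]
grip_width: 72.4
gripper_force: 1.3
```

Call:
{"name": "step_arm", "arguments": {"motion": [{"jaw":0.15,"x":0.15,"y":-0.005,"z":0,"spin":0},{"jaw":0.15,"x":0.15,"y":-0.005,"z":0,"spin":0},{"jaw":0.15,"x":0.15,"y":-0.005,"z":0,"spin":0},{"jaw":0.15,"x":0.1,"y":-0.005,"z":0,"spin":0},{"jaw":0.15,"x":0.1,"y":-0.005,"z":0,"spin":0},{"jaw":0.15,"x":0,"y":0,"z":0,"spin":0}]}}

```text
clock: 15.62
position: [552.2, -55.7, -24.0]
tool_rot: [-0.0, 0.988, 0.155, 0.001]
contact_force: [-0.9, -0.7, -0.5]
grip_width: 72.2
gripper_force: 0.3
```

Call:
{"name": "step_arm", "arguments": {"motion": [{"jaw":0.15,"x":0.1,"y":0,"z":0,"spin":0},{"jaw":0.15,"x":0.1,"y":0,"z":0,"spin":0},{"jaw":0.15,"x":0.1,"y":0,"z":0,"spin":0},{"jaw":0.15,"x":0.05,"y":0,"z":0,"spin":0},{"jaw":0.15,"x":0.05,"y":0,"z":0,"spin":0},{"jaw":0.15,"x":0,"y":0,"z":0,"spin":0}]}}

```text
clock: 16.38
position: [567.2, -51.1, -24.1]
tool_rot: [-0.0, 0.988, 0.155, 0.0]
contact_force: [-0.8, 0.8, -0.0]
grip_width: 72.1
gripper_force: 0.6
```

Call:
{"name": "step_arm", "arguments": {"motion": [{"jaw":0.15,"x":0.04,"y":0,"z":0,"spin":0},{"jaw":0.15,"x":0,"y":0,"z":0,"spin":0}]}}

```text
clock: 16.62
position: [568.5, -50.7, -24.1]
tool_rot: [-0.0, 0.988, 0.155, 0.0]
contact_force: [-1.4, -0.6, 0.1]
grip_width: 72.7
gripper_force: 0.7
```

Call:
{"name": "step_arm", "arguments": {"motion": [{"jaw":0.15,"x":0.04,"y":0,"z":0,"spin":0},{"jaw":0.15,"x":0,"y":0,"z":0,"spin":0}]}}

```text
clock: 16.88
position: [568.9, -50.6, -24.2]
tool_rot: [0.0, 0.988, 0.155, -0.001]
contact_force: [-4.4, -2.8, 3.5]
grip_width: 72.7
gripper_force: 2.5
```

Call:
{"name": "step_arm", "arguments": {"motion": [{"jaw":0.15,"x":0.04,"y":0,"z":0,"spin":0},{"jaw":0.15,"x":0,"y":0,"z":0,"spin":0}]}}

```text
clock: 17.12
position: [568.7, -50.6, -24.4]
tool_rot: [0.0, 0.988, 0.154, -0.002]
contact_force: [-8.1, -3.8, 6.3]
grip_width: 73.0
gripper_force: 4.9
```

Call:
{"name": "step_arm", "arguments": {"motion": [{"jaw":0.15,"x":0.06,"y":0,"z":0,"spin":0},{"jaw":0.15,"x":0,"y":0,"z":0,"spin":0}]}}

```text
clock: 17.38
position: [568.5, -50.6, -24.7]
tool_rot: [0.001, 0.988, 0.155, -0.004]
contact_force: [-15.7, -6.2, 10.6]
grip_width: 72.7
gripper_force: 8.2
```

Firm contact on the meeting face. I'll back off and go round for a light seating push towards the stop.

Call:
{"name": "step_arm", "arguments": {"motion": [{"jaw":0.15,"x":-0.2,"y":0,"z":0,"spin":0},{"jaw":0.15,"x":-0.9,"y":0,"z":0,"spin":0},{"jaw":0.15,"x":0,"y":0,"z":-1,"spin":0},{"jaw":0.3,"x":0,"y":0,"z":-1,"spin":0},{"jaw":0.5,"x":0,"y":0,"z":-0.5,"spin":0},{"jaw":0.5,"x":0,"y":1,"z":0,"spin":0},{"jaw":0.5,"x":0.6,"y":1,"z":0,"spin":0},{"jaw":0.5,"x":0.9,"y":0.6,"z":0,"spin":0},{"jaw":0.5,"x":0.9,"y":0,"z":0,"spin":0},{"jaw":0.5,"x":0,"y":0,"z":0,"spin":-1},{"jaw":0.5,"x":0,"y":0,"z":0,"spin":-1},{"jaw":0.5,"x":0,"y":0,"z":0,"spin":-1}]}}

```text
clock: 18.88
position: [655.9, -132.1, 75.9]
tool_rot: [0.0, 0.913, 0.408, 0.001]
contact_force: [0.5, 0.3, 1.0]
grip_width: 42.6
gripper_force: 0.0
```

Call:
{"name": "step_arm", "arguments": {"motion": [{"jaw":0.5,"x":0,"y":0,"z":0,"spin":-1},{"jaw":0.5,"x":0,"y":0,"z":0,"spin":-1},{"jaw":0.5,"x":0,"y":0,"z":0,"spin":-1},{"jaw":0.5,"x":0,"y":0,"z":0,"spin":-1},{"jaw":0.5,"x":0,"y":0,"z":0,"spin":-1},{"jaw":0.5,"x":0,"y":0,"z":0,"spin":-1},{"jaw":0.5,"x":0,"y":0,"z":0,"spin":0},{"jaw":0.5,"x":0,"y":0,"z":0,"spin":0}]}}

```text
clock: 19.88
position: [655.3, -132.2, 76.0]
tool_rot: [0.0, 0.59, 0.807, 0.0]
contact_force: [-0.9, 0.3, 0.2]
grip_width: 42.6
gripper_force: 0.0
```

```bash
python3 - <<'E'
from h import *
a=capture("top")[130:330,260:440,::-1];b=capture("side")[190:310,220:380,::-1]
cv2.imwrite("pics/c6.png",np.hstack([cv2.resize(a,(320,356),interpolation=2),cv2.resize(b,(475,356),interpolation=2)]))
p=get_obs()["position"];o=np.array([656,-20]);t=np.radians(17.8);R=np.array([[np.cos(t),np.sin(t)],[-np.sin(t),np.cos(t)]]);print(R@(p[:2]-o),p[2])
E
```

```text
[ -35.14024994 -106.55308972] 75.93720877988267
```

View pics/c6.png

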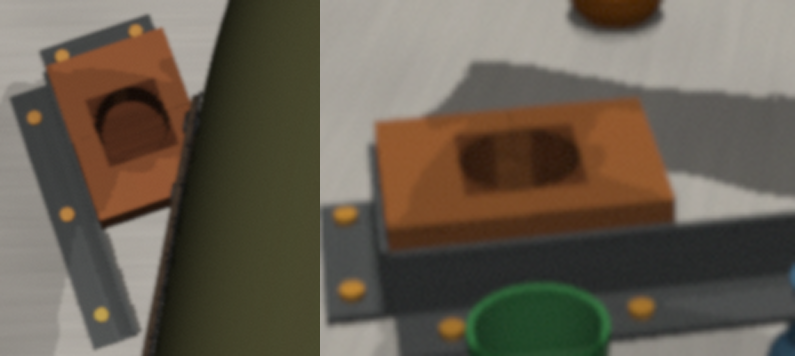

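The mould looks closed: there's no seam gap in either view, and the stop side is flush in the side crop. I'll give it a light seating push towards the stop to be sure.

Call:
{"name": "step_arm", "arguments": {"motion": [{"jaw":0.5,"x":0,"y":-0.2,"z":1,"spin":0},{"jaw":0.5,"x":0,"y":0,"z":0.8,"spin":0},{"jaw":0.5,"x":0,"y":0,"z":0.4,"spin":0},{"jaw":0.5,"x":0,"y":0,"z":0.2,"spin":0},{"jaw":0.5,"x":0,"y":0,"z":0,"spin":0},{"jaw":0.5,"x":0.2,"y":0,"z":0,"spin":0},{"jaw":0.5,"x":0.2,"y":0,"z":0,"spin":0},{"jaw":0.5,"x":0.2,"y":0,"z":0,"spin":0},{"jaw":0.5,"x":0.1,"y":0,"z":0,"spin":0},{"jaw":0.5,"x":0,"y":0,"z":0,"spin":0}]}}

```text
clock: 21.22
position: [638.6, -107.6, -20.0]
tool_rot: [0.0, 0.589, 0.808, -0.0]
contact_force: [-0.3, -0.7, 0.9]
grip_width: 42.6
gripper_force: 0.0
```

Call:
{"name": "step_arm", "arguments": {"motion": [{"jaw":0.5,"x":0.05,"y":0,"z":0,"spin":0},{"jaw":0.5,"x":0.05,"y":0,"z":0,"spin":0},{"jaw":0.5,"x":0.05,"y":0,"z":0,"spin":0},{"jaw":0.5,"x":0,"y":0,"z":0,"spin":0}]}}

```text
clock: 21.72
position: [637.0, -102.1, -20.0]
tool_rot: [0.0, 0.589, 0.808, 0.0]
contact_force: [-0.1, 0.5, 1.1]
grip_width: 42.5
gripper_force: 0.0
```

Call:
{"name": "step_arm", "arguments": {"motion": [{"jaw":0.5,"x":0.04,"y":0,"z":0,"spin":0},{"jaw":0.5,"x":0,"y":0,"z":0,"spin":0}]}}

```text
clock: 21.98
position: [636.9, -101.8, -19.9]
tool_rot: [0.001, 0.589, 0.808, -0.001]
contact_force: [1.6, -4.9, 0.1]
grip_width: 42.7
gripper_force: 2.5
```

Call:
{"name": "step_arm", "arguments": {"motion": [{"jaw":0.5,"x":0.05,"y":0,"z":0,"spin":0},{"jaw":0.5,"x":0,"y":0,"z":0,"spin":0}]}}

```text
clock: 22.22
position: [637.2, -101.9, -19.5]
tool_rot: [0.002, 0.59, 0.808, -0.001]
contact_force: [2.5, -10.0, -1.0]
grip_width: 42.9
gripper_force: 5.4
```

Call:
{"name": "step_arm", "arguments": {"motion": [{"jaw":0.5,"x":0.05,"y":0,"z":0,"spin":0},{"jaw":0.5,"x":0,"y":0,"z":0,"spin":0}]}}

```text
clock: 22.48
position: [637.3, -102.1, -19.1]
tool_rot: [0.004, 0.59, 0.807, -0.003]
contact_force: [3.2, -15.5, -1.0]
grip_width: 42.6
gripper_force: 8.1
```

It was rigid at once, so it was already seated. I'll retreat and check.

Call:
{"name": "step_arm", "arguments": {"motion": [{"jaw":0.5,"x":-0.2,"y":0,"z":0,"spin":0},{"jaw":0.5,"x":-0.9,"y":0,"z":0,"spin":0},{"jaw":0.5,"x":0,"y":0,"z":-1,"spin":0},{"jaw":0.5,"x":0,"y":0,"z":-1,"spin":0},{"jaw":0.5,"x":0,"y":0,"z":-1,"spin":0},{"jaw":0.5,"x":0,"y":0,"z":-1,"spin":0},{"jaw":0.5,"x":-1,"y":-1,"z":0,"spin":0},{"jaw":0.5,"x":-1,"y":-1,"z":0,"spin":0},{"jaw":0.5,"x":-1,"y":-1,"z":0,"spin":0},{"jaw":0.5,"x":-1,"y":0,"z":0,"spin":0},{"jaw":0.5,"x":0,"y":0,"z":0,"spin":0},{"jaw":0.5,"x":0,"y":0,"z":0,"spin":0}]}}

```text
clock: 23.98
position: [582.9, -326.9, 139.4]
tool_rot: [-0.001, 0.589, 0.808, 0.001]
contact_force: [0.3, -0.3, 0.4]
grip_width: 42.8
gripper_force: 0.0
```

```bash
python3 - <<'E'
from h import *
A=capture("top")[:,:,::-1];S=capture("side")[:,:,::-1]
a=A[130:290,260:400];b=S[190:310,220:380]
cv2.imwrite("pics/c7.png",np.hstack([cv2.resize(a,(350,400),interpolation=2),cv2.resize(b,(450,400),interpolation=2)]))
hsv=cv2.cvtColor(np.ascontiguousarray(A),cv2.COLOR_BGR2HSV)
m=((hsv[:,:,0]<15)&(hsv[:,:,1]>120)&(hsv[:,:,2]>80)).astype(np.uint8)
for c in cv2.findContours(m,0,2)[0]:
    if cv2.contourArea(c)<1000: continue
    w=ray("top",cv2.boxPoints(cv2.minAreaRect(c)),60)[:,:2];d=np.diff(w,axis=0)
    print(w.round(0).tolist(),np.linalg.norm(d,axis=1).round(1),np.degrees(np.arctan2(d[:,1],d[:,0])).round(1))
E
```

```text
[[714.0, 61.0], [753.0, -54.0], [598.0, -101.0], [561.0, 11.0]] [121.6 162.2 118. ] [ -71.2 -163.1  108.4]
```

View pics/c7.png

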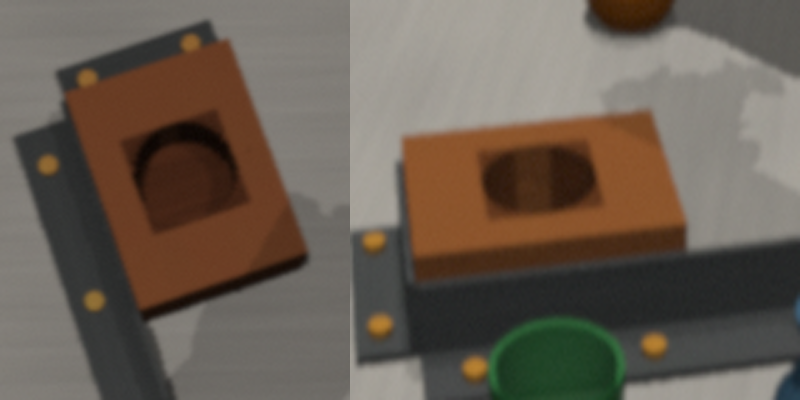

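The outline is a single 162 x 120 rectangle (160 x 120 expected) with no seam gap visible. There's plenty of time left, so I'll do one last light push on the back in case the side push opened the face.

Call:
{"name": "step_arm", "arguments": {"motion": [{"jaw":0.15,"x":1,"y":0,"z":0,"spin":0},{"jaw":0.15,"x":1,"y":0,"z":0,"spin":0},{"jaw":0.15,"x":1,"y":0,"z":0,"spin":0},{"jaw":0.15,"x":1,"y":0.2,"z":0,"spin":0},{"jaw":0.15,"x":1,"y":0.2,"z":0,"spin":0},{"jaw":0.15,"x":1,"y":0.2,"z":0,"spin":0},{"jaw":0.15,"x":0.6,"y":0.1,"z":0,"spin":0},{"jaw":0.15,"x":0,"y":0,"z":0,"spin":1},{"jaw":0.15,"x":0,"y":0,"z":0,"spin":1},{"jaw":0.15,"x":0,"y":0,"z":0,"spin":1},{"jaw":0.15,"x":0,"y":0,"z":0,"spin":1},{"jaw":0.15,"x":0,"y":0,"z":0,"spin":1}]}}

```text
clock: 25.58
position: [528.8, -66.6, 140.1]
tool_rot: [-0.0, 0.876, 0.481, 0.0]
contact_force: [0.2, -0.2, 0.3]
grip_width: 72.5
gripper_force: 0.0
```

Call:
{"name": "step_arm", "arguments": {"motion": [{"jaw":0.15,"x":0,"y":0,"z":0,"spin":1},{"jaw":0.15,"x":0,"y":0,"z":0,"spin":1},{"jaw":0.15,"x":0,"y":0,"z":0,"spin":1},{"jaw":0.15,"x":0,"y":0,"z":0,"spin":1},{"jaw":0.15,"x":0,"y":0,"z":0,"spin":0},{"jaw":0.15,"x":0,"y":0,"z":0,"spin":0}]}}

```text
clock: 26.32
position: [529.1, -67.3, 140.0]
tool_rot: [-0.0, 0.988, 0.156, 0.0]
contact_force: [-0.8, -0.9, 0.3]
grip_width: 72.7
gripper_force: 0.0
```

Call:
{"name": "step_arm", "arguments": {"motion": [{"jaw":0.15,"x":0,"y":0,"z":1,"spin":0},{"jaw":0.15,"x":0,"y":0,"z":1,"spin":0},{"jaw":0.15,"x":0,"y":0,"z":1,"spin":0},{"jaw":0.15,"x":0,"y":0,"z":0.7,"spin":0},{"jaw":0.15,"x":0,"y":0,"z":0.4,"spin":0},{"jaw":0.15,"x":0,"y":0,"z":0,"spin":0},{"jaw":0.15,"x":0.3,"y":0,"z":0,"spin":0},{"jaw":0.15,"x":0.3,"y":0,"z":0,"spin":0},{"jaw":0.15,"x":0.2,"y":0,"z":0,"spin":0},{"jaw":0.15,"x":0.1,"y":0,"z":0,"spin":0},{"jaw":0.15,"x":0.1,"y":0,"z":0,"spin":0},{"jaw":0.15,"x":0,"y":0,"z":0,"spin":0}]}}

```text
clock: 27.82
position: [567.4, -55.7, -24.2]
tool_rot: [-0.0, 0.988, 0.155, -0.0]
contact_force: [-0.6, -0.4, -0.4]
grip_width: 72.6
gripper_force: 0.0
```

Call:
{"name": "step_arm", "arguments": {"motion": [{"jaw":0.15,"x":0.05,"y":0,"z":0,"spin":0},{"jaw":0.15,"x":0.05,"y":0,"z":0,"spin":0},{"jaw":0.15,"x":0,"y":0,"z":0,"spin":0}]}}

```text
clock: 28.2
position: [570.3, -54.7, -24.3]
tool_rot: [0.0, 0.988, 0.155, -0.001]
contact_force: [-3.4, -1.3, 2.3]
grip_width: 72.7
gripper_force: 1.6
```

Call:
{"name": "step_arm", "arguments": {"motion": [{"jaw":0.15,"x":0.05,"y":0,"z":0,"spin":0},{"jaw":0.15,"x":0,"y":0,"z":0,"spin":0}]}}

```text
clock: 28.45
position: [570.2, -54.6, -24.5]
tool_rot: [0.0, 0.988, 0.155, -0.002]
contact_force: [-7.8, -4.1, 5.0]
grip_width: 72.5
gripper_force: 4.6
```

Call:
{"name": "step_arm", "arguments": {"motion": [{"jaw":0.15,"x":0.08,"y":0,"z":0,"spin":0},{"jaw":0.15,"x":0,"y":0,"z":0,"spin":0}]}}

```text
clock: 28.7
position: [569.7, -54.5, -25.0]
tool_rot: [0.001, 0.988, 0.155, -0.005]
contact_force: [-16.6, -7.4, 12.3]
grip_width: 72.6
gripper_force: 9.0
```

Call:
{"name": "step_arm", "arguments": {"motion": [{"jaw":0.15,"x":-0.2,"y":0,"z":0,"spin":0},{"jaw":0.15,"x":-0.3,"y":0,"z":0,"spin":0},{"jaw":0.15,"x":-0.7,"y":0,"z":0,"spin":0},{"jaw":0.15,"x":0,"y":0,"z":-1,"spin":0},{"jaw":0.15,"x":0,"y":0,"z":-1,"spin":0},{"jaw":0.15,"x":0,"y":0,"z":-1,"spin":0},{"jaw":0.15,"x":0,"y":0,"z":0,"spin":0},{"jaw":0.15,"x":0,"y":0,"z":0,"spin":0}]}}

```text
clock: 29.7
position: [530.2, -67.5, 95.7]
tool_rot: [-0.0, 0.988, 0.155, 0.0]
contact_force: [-0.1, -0.5, -0.7]
grip_width: 72.5
gripper_force: 0.0
```

```bash
python3 - <<'E'
from h import *
s=get_obs();print(s["clock"],s["position"],s["contact_force"]);print(job_done())
E
```

```text
29.7 [530.22134634 -67.53817628  95.6537084 ] [-0.06701546 -0.52540353 -0.65467456]
the job is handed in; nothing more can be done
None
```

The loose half was pushed flush along the stop and squarely against the fixed half, with no gap visible in the last picture (taken before the final light seating push); the bystanders were not touched, and the job was handed in at 29.7 s.

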